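# Move the tape roll to its own swing hook and fold the emptied hook away

## Robot

A 7-joint arm with a two-finger parallel gripper is mounted at the origin on the work surface. World frame = base frame: x ahead of the robot, y to its left, z up, the work surface at z = 0. Lengths are in mm, angles in rad, forces in N, time in s.
With the tool pointing down it reaches from about 425 to 800 mm from the base axis. Payload 8.3 kg.
Tool frame: the origin (TCP) lies midway between the tips of the shut fingers; the grasp point (between the pads) lies 19 mm behind it; x points along the fingers, y is the direction in which the jaws open and shut, and the axes are right-handed (so a half turn about x gives the same grasp; the last joint's range is limited). The gripper opens to 85 mm and grips with 20 to 120 N. Pads are 22 mm wide; open, the fingers measure 114 mm over their backs; the gripper's body (76 mm by 85 mm) begins 54 mm behind the grasp point. The pads swing forward as they close: fully open they stand 13 mm farther back than shut.
Start: joints at [-1.23, 0.383, 0.016, 1.37, -0.006, 1.388, -0.046], TCP at [245.52, 574.737, 231.279] pointing down, gripper open.
Joint ranges: [-2.95, 2.95], [-0.25, 2.06], [-1.52, 1.56], [0.18, 2.33], [-1.44, 4.58], [0.02, 2.06], [-3.01, 3.01]. Speed limits (rad/s): [2.39, 2.39, 3.01, 3.01, 3.14, 3.14, 3.14].

## Interface

Orientations are given as a rotation vector (axis times angle).
In Python, from plant import env, inverse_kinematics, monitor, cams gives the robot as it stands. The module is installed in compiled form; this text tells all that it offers. Calls block until the motion is done:
- env.reach(position, orientation): joint-space move of the TCP to a pose.
- env.move_l(position, rot=None, velocity=150, threshold=None): straight line of the TCP; rot=None keeps the orientation; velocity is the mean speed in mm/s. With threshold (N) it stops when the force on the tool has changed by that much, and returns True; else False.
- env.goto_joints(angles): joint-space move.
- env.set_gripper(opening, force=None): opening from 0.0 (shut) to 1.0 (fully open); force is the grip in N (None keeps the last); returns when the fingers have stopped.
- env.dwell(seconds).
- inverse_kinematics(position, orientation): joint angles nearest the present ones, or None.
- monitor.state(): the state.
- cams.capture(name): name is "side" or "top"; returns a dict with "frame" (420x560x3 uint8, red, green, blue), "range_z" (420x560 float32, mm along the optical axis (not along the pixel's ray), 0 where there is no reading), "mtx" (3x3 intrinsics, pixels), "distortion" ([k1, k2, p1, p2, k3] as OpenCV has them; the pictures are not rectified), "R" (3x3) and "t" (3): a world point X has camera coordinates R X + t. Camera axes: x right, y down, z forward; pixel columns grow to the right and rows downward; lengths in mm; the calibration is good to about 2 mm. A picture is of the moment at which its call begins.
A pose or a line that the arm cannot do raises env.IKError and nothing moves.
- env.hand_in(): hands the job in, once; it reports no verdict.
The state is a dict: "time": time; "qpos": joint angles; "joint_vel": joint speeds; "joint_efforts": joint torques, N m; "tcp_pos": TCP position; "orientation": TCP orientation; "ft_force": force on the tool from outside, world axes, zero at the start; "ft_torque": the same for the moment, N m; "grip_width": opening from 0.0 (shut) to 1.0 (fully open).
Only numpy, scipy, OpenCV 4.12 (cv2) and the standard library are available. Lean on these libraries where they do the work, as an engineer would, in place of code of your own. Each camera call takes 0.05 s, during which the arm holds its last target. There are 200 camera calls.

## Task

The roll of brown tape hangs on the wrong hook of the rail: first swing the empty orange hook's arm straight out, then move the brown roll from the green hook onto the orange one, so that it hangs behind the turned-up end. Then fold the emptied green arm flat along the rail again. Do not drop the roll, and leave the blue hook with its roll and the things on the counter as they are.

Things in the scene. Friction and masses are not known exactly. Their poses are not given: they have to be found in the camera images.
- rail: Hook rail: level aluminium bar, 740 mm long (its y), 45 high, 12 thick, on two posts near its ends, fixed. Origin on the counter below the middle of the bar's front face; x away from the robot. Its top edge is 207 mm up, 3 mm below the arms' centre lines; only brackets stand above it, so behind a folded arm's turned-up end is free space. A folded arm's centre line runs 16 mm in front of the face.
- orange_hinge (a point): Hinge of the orange hook, on its upright pin at the height of the arm's centre line (210 mm). Fixed. Axes: z up; -x is where the arm points when straight out; +y runs along the rail to the robot's left, where the arm points when folded. The orange bracket is 42 mm wide along y, clips over the rail (7 mm in front to 31 mm behind this point) and rises 13 mm above it.
- orange_arm (a joint): Angle of the orange hook's arm about its upright hinge: 0 = folded flat along the rail, pointing to the robot's left (stop); 1.571 = straight out from the rail towards the robot (stop). Stiff by friction (0.08 N m, under 1 N at the arm's end), stays where it is left. Starts folded or nearly so; its hook is empty.
- orange_seat (a point): Point on the centre line of the orange arm, 56 mm from the hinge, the middle of where a roll hangs; turns with the arm: y along the arm to its free end, z up. The arm is a level round steel bar 9 mm thick, 110 mm long from the hinge to the middle of its turned-up end.
- orange_tip (a point): Centre of the black ball (13 mm) on the turned-up end of the orange arm: 110 mm from the hinge, 28 mm above the arm's centre line; turns with the arm. Below it the end is an upright 9 mm bar.
- green_hinge (a point): Hinge of the green hook, on its upright pin at the height of the arm's centre line (210 mm). Fixed. Axes: z up; -x is where the arm points when straight out; +y runs along the rail to the robot's left, where the arm points when folded. The green bracket is 42 mm wide along y, clips over the rail (7 mm in front to 31 mm behind this point) and rises 13 mm above it.
- green_arm (a joint): Angle of the green hook's arm about its upright hinge: 0 = folded flat along the rail, pointing to the robot's left (stop); 1.571 = straight out from the rail towards the robot (stop). Stiff by friction (0.08 N m, under 1 N at the arm's end), stays where it is left. Starts straight out or nearly so, carrying the brown roll.
- green_seat (a point): Point on the centre line of the green arm, 56 mm from the hinge, the middle of where a roll hangs; turns with the arm: y along the arm to its free end, z up. The arm is a level round steel bar 9 mm thick, 110 mm long from the hinge to the middle of its turned-up end.
- green_tip (a point): Centre of the black ball (13 mm) on the turned-up end of the green arm: 110 mm from the hinge, 28 mm above the arm's centre line; turns with the arm. Below it the end is an upright 9 mm bar.
- blue_hinge (a point): Hinge of the blue hook, on its upright pin at the height of the arm's centre line (210 mm). Fixed. Axes: z up; -x is where the arm points when straight out; +y runs along the rail to the robot's left, where the arm points when folded. The blue bracket is 42 mm wide along y, clips over the rail (7 mm in front to 31 mm behind this point) and rises 13 mm above it.
- blue_arm (a joint): Angle of the blue hook's arm about its upright hinge: 0 = folded flat along the rail, pointing to the robot's left (stop); 1.571 = straight out from the rail towards the robot (stop). Stiff by friction (0.08 N m, under 1 N at the arm's end), stays where it is left. Starts straight out, carrying the blue roll, and stays so.
- blue_seat (a point): Point on the centre line of the blue arm, 56 mm from the hinge, the middle of where a roll hangs; turns with the arm: y along the arm to its free end, z up. The arm is a level round steel bar 9 mm thick, 110 mm long from the hinge to the middle of its turned-up end.
- blue_tip (a point): Centre of the black ball (13 mm) on the turned-up end of the blue arm: 110 mm from the hinge, 28 mm above the arm's centre line; turns with the arm. Below it the end is an upright 9 mm bar.
- brown_roll: Roll of brown packing tape: a ring 120 mm outside, 76 mm hole, 25 mm wide, 0.12 to 0.24 kg, rigid. Origin at its centre, own x along its axis. Hanging, its axis lies along the hook's arm, its centre is 33.5 mm below the arm's centre line, and 22 mm of tape stand above the arm between its flat faces, to be pinched from above.
- blue_roll: Roll of blue tape on the blue hook, 110 mm outside, 76 mm hole, 25 mm wide. Origin at its centre, own x along its axis. To be left hanging.
- carton: Small closed cardboard carton 110 x 85 x 60 mm on the counter, origin under its centre. Leave alone.
- parts_bin: Open grey plastic bin of small metal parts, 150 x 100 x 70 mm, origin under its centre. Leave alone.
- bearing: Steel ball bearing lying flat, 80 mm across, 18 mm high, origin under its centre. Leave alone.
- screwdriver: Screwdriver with a red handle lying on the counter, origin under its middle. Leave alone.
- oil_can: Round can with a yellow band, 56 mm across, 100 mm high, origin under its centre. Leave alone.
- pen_mug: White mug 76 mm across, 85 mm high, origin under its centre. Leave alone.
Mind the look-alikes: they are no part of the job. Leave any pink, red or yellow look-alike of the brown_roll alone.

How it is judged (in metres and radians):
On the way, in this order (a step that is already met when the one before it is completed fails the run):
1. the orange arm is swung straight out while the brown roll still hangs on the green hook (value of joint orange_arm above 1.4 rad and y of brown_roll in the frame of green_seat between -0.035 and 0.035 m and x of brown_roll in the frame of green_seat between -0.02 and 0.02 m and z of brown_roll in the frame of green_seat between -0.042 and -0.027 m and angle between the x axis of brown_roll and the y axis of green_seat, either way round below 0.35 rad), for 0.2 s.
2. the brown roll hangs on the swung-out orange arm, let go (value of joint orange_arm above 1.35 rad and y of brown_roll in the frame of orange_seat between -0.035 and 0.035 m and x of brown_roll in the frame of orange_seat between -0.02 and 0.02 m and z of brown_roll in the frame of orange_seat between -0.042 and -0.027 m and angle between the x axis of brown_roll and the y axis of orange_seat, either way round below 0.35 rad and linear speed of brown_roll below 0.06 m/s and contact force between the fingers and brown_roll below 0.05 N), for 0.2 s.
3. the emptied green arm is folded flat along the rail (value of joint green_arm below 0.15 rad), for 0.2 s.
At the end, for the whole second after the job is handed in: Brown roll released and still on the orange arm: arm through its hole, centre 21 to 91 mm from the hinge, axis within 20 degrees of the arm. Orange arm within 12 degrees of straight out, green arm within 0.15 rad of flat along the rail, blue arm out, blue roll hanging within 25 mm of its start (all of step 2 and value of joint green_arm below 0.15 rad and value of joint blue_arm above 1.4 rad and y of blue_roll in the frame of blue_seat between -0.035 and 0.035 m and x of blue_roll in the frame of blue_seat between -0.02 and 0.02 m and z of blue_roll in the frame of blue_seat between -0.042 and -0.027 m and angle between the x axis of blue_roll and the y axis of blue_seat, either way round below 0.35 rad and distance of blue_roll from where it was at the start of the episode below 0.025 m); the robot touches nothing.
It fails at once if the brown roll is dropped below the hooks (height (world z) of brown_roll below 0.115 m).
It fails at once if the blue roll is disturbed (moved over 30 mm) (distance of blue_roll from where it was at the start of the episode above 0.03 m).
It fails at once if a thing on the counter is moved over 30 mm (distance of any of carton, parts_bin, bearing, screwdriver, oil_can, pen_mug from where it was at the start of the episode above 0.03 m).
It also fails if it takes over 72 s, if anything falls off the work surface, if the arm or the gripper's body presses on something with over 40 N, if the wrist force passes 120 N, or if a joint passes its speed limit or range.

## Working session

There is one attempt and no reset: what is moved stays moved. The work goes in short steps, each a Python script; the robot and the scene stay as the last script left them, time stands still between calls to the robot, and variables do not carry over. Pictures are saved under pics/ and viewed, about 8 in all and at most 12, crops included, and the job is handed in when it is done.

```bash
mkdir -p pics && cat > h.py <<'E'
import numpy as np, cv2
from plant import env, inverse_kinematics, monitor, cams
def cap(n):
    c=cams.capture(n); return c
def save(c,fn): cv2.imwrite('pics/'+fn,c['frame'][:,:,::-1])
def cloud(c):
    "world xyz per pixel from range"
    h,w=c['range_z'].shape
    uv=np.stack(np.meshgrid(np.arange(w),np.arange(h)),-1).reshape(-1,1,2).astype(np.float64)
    n=cv2.undistortPoints(uv,np.array(c['mtx']),np.array(c['distortion'])).reshape(-1,2)
    z=c['range_z'].reshape(-1,1)
    P=np.hstack([n*z,z]); R=np.array(c['R']); t=np.array(c['t']).ravel()
    X=((P-t)@R).reshape(h,w,3); X[c['range_z']<=0]=np.nan
    return X
def ray(c,u,v):
    n=cv2.undistortPoints(np.array([[[u,v]]],float),np.array(c['mtx']),np.array(c['distortion'])).ravel()
    R=np.array(c['R']); t=np.array(c['t']).ravel()
    return -R.T@t, R.T@np.array([n[0],n[1],1])
def onz(c,u,v,z):
    o,d=ray(c,u,v); return o+d*(z-o[2])/d[2]
E
python3 - <<'E'
from h import *
for n in('side','top'):
    c=cap(n); save(c,n+'0.png'); o,d=ray(c,280,210); print(n,o.round(),d.round(2))
print(monitor.state())
E
```

```text
side [  -31. -1129.  1306.] [ 0.29  0.68 -0.67]
top [ 208.   15. 1245.] [ 0.23  0.   -0.97]
{'time': 0.1, 'qpos': array([-1.22987556,  0.38419465,  0.01639604,  1.37102551, -0.00630399,
        1.38819055, -0.04647692]), 'joint_vel': array([-0.00034111, -0.00278424,  0.00024425, -0.0022263 , -0.00041532,
       -0.00211578, -0.00018749]), 'joint_efforts': array([ 2.67670184e-03, -6.29133725e+01,  8.47231485e-01, -3.72759926e+01,
        1.65805011e-02,  1.04287770e-02, -2.80357689e-06]), 'tcp_pos': array([245.38556164, 574.33435436, 230.36439854]), 'orientation': array([ 0.31535885,  1.54781882, -0.31810504]), 'ft_force': array([ 0.0039474 ,  0.16363181, -0.33038085]), 'ft_torque': array([0.02430456, 0.02807119, 0.0233592 ]), 'grip_width': 1.002323255313808}
```

View pics/side0.png

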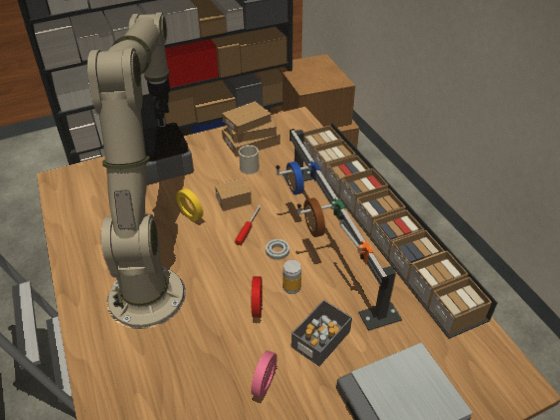

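View pics/top0.png

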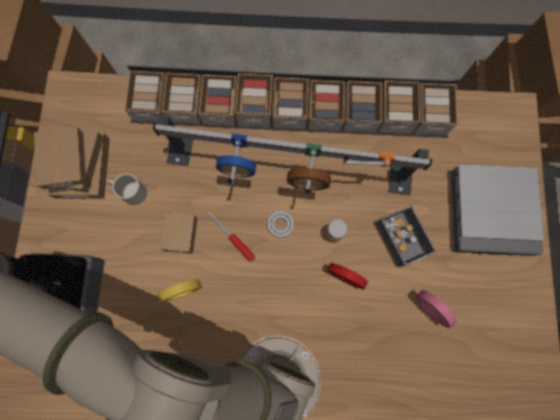

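The side view shows the blue, green and orange brackets at about (313,168), (338,204) and (366,250), with the brown roll at (314,216). The top view shows the brackets at (239,140), (314,150) and (388,157), the brown roll at (309,178), and the orange arm folded left with its end near (347,160).

```bash
python3 - <<'E'
from h import *
for n in('top','side'):
    c=cap(n); X=cloud(c); hsv=cv2.cvtColor(c['frame'],cv2.COLOR_RGB2HSV)
    H,S,V=[hsv[...,i].astype(int) for i in range(3)]; z=X[...,2]
    roi=(X[...,0]>500)&(X[...,0]<850)&(abs(X[...,1])<450)
    rail=roi&(z>203)&(z<213)
    P=X[rail]; print(n,'rail-level pts',len(P))
    for nm,m in dict(orange=(H>4)&(H<16)&(S>190)&(V>150),green=(H>45)&(H<85)&(S>100),blue=(H>100)&(H<130)&(S>150)).items():
        for lo,hi in((214,230),(150,214)):
            k=m&roi&(z>lo)&(z<hi)
            if k.sum(): 
                v,u=np.nonzero(k); p=X[k]; print(nm,lo,k.sum(),'px',u.mean().round(1),v.mean().round(1),'mean',p.mean(0).round(1),'min',p.min(0).round(),'max',p.max(0).round())
    k=roi&(H<20)&(S>120)&(z>90)&(z<245)&(X[...,1]>-80)&(X[...,1]<80)
    p=X[k];print('brown',k.sum(),p.mean(0).round(1),p.min(0).round(),p.max(0).round())
    k=roi&(z>222)&(z<250)&(V<70)
    nl,l,st,ce=cv2.connectedComponentsWithStats(k.astype(np.uint8))
    for i in range(1,nl):
        if st[i,4]>1: print('ball?',ce[i].round(1),st[i,4],X[l==i].mean(0).round(1))
    np.save(n+'_X.npy',X)
    if n=='top':
        # rail top line fit
        k=roi&(z>198)&(z<216)&(S<60); p=X[k][:,:2]
        vx,vy,x0,y0=cv2.fitLine(p.astype(np.float32),cv2.DIST_HUBER,0,1,.01).ravel(); print('rail line',vx,vy,x0,y0,'yaw',np.degrees(np.arctan2(-vx/vy,1)))
    cv2.imwrite(f'pics/{n}crop.png',cv2.resize(c['frame'][100:220,130:450] if n=='top' else c['frame'][120:320,260:420],None,fx=2.5 if n=='top' else 3,fy=2.5 if n=='top' else 3,interpolation=cv2.INTER_CUBIC)[:,:,::-1])
E
```

```text
top rail-level pts 1785
green 214 6 px 312.7 148.3 mean [617.  -62.7 218.7] min [615. -77. 214.] max [619. -50. 222.]
green 150 7 px 311.1 150.6 mean [618.5 -60.3 198.4] min [615. -78. 186.] max [627. -50. 209.]
blue 214 176 px 234.9 158.8 mean [576.1 140.  223.2] min [554. 101. 214.] max [646. 183. 230.]
blue 150 107 px 241.3 154.0 mean [596.4 126.1 206.1] min [553.  91. 181.] max [646. 187. 214.]
brown 372 [541.8 -36.5 219.3] [528. -80. 123.] [560.   1. 241.]
ball? [345.5 158. ] 16 [ 585.2 -146.   242.9]
ball? [293.5 177. ] 2 [534.1 -15.2 222.6]
ball? [300.8 177.2] 9 [532.9 -33.9 227.5]
ball? [229.2 180.9] 19 [509.4 148.2 241.8]
ball? [315.8 179.2] 5 [529.9 -72.9 226.2]
ball? [320. 180.] 3 [528.3 -83.8 226.3]
rail line 0.087827936 0.99613565 629.4387 7.469118 yaw -5.038662
side rail-level pts 992
orange 214 29 px 365.4 246.5 mean [ 600.1 -263.6  219. ] min [ 590. -280.  214.] max [ 614. -246.  224.]
orange 150 33 px 367.7 247.2 mean [ 609.7 -261.3  210. ] min [ 592. -280.  202.] max [ 617. -243.  214.]
green 214 15 px 337.5 202.7 mean [615.5 -69.4 220. ] min [607. -86. 214.] max [628. -56. 223.]
green 150 19 px 340.6 203.7 mean [627.8 -67.6 210. ] min [623. -86. 208.] max [633. -51. 213.]
blue 214 71 px 299.9 170.5 mean [577.7 118.6 222.1] min [555.  95. 214.] max [644. 159. 230.]
blue 150 76 px 302.5 177.4 mean [580.6 103.9 203.1] min [555.  84. 183.] max [650. 153. 214.]
brown 336 [577.2 -32.8 177.2] [500. -80.  90.] [850.  69. 243.]
ball? [290.3 166. ] 3 [555.8 145.7 228.3]
ball? [277.4 167.3] 7 [509.4 144.3 238.7]
ball? [309.8 205.1] 20 [529.6 -52.8 228.1]
ball? [341. 217.] 18 [ 582.5 -149.5  241.3]
```

View pics/topcrop.png

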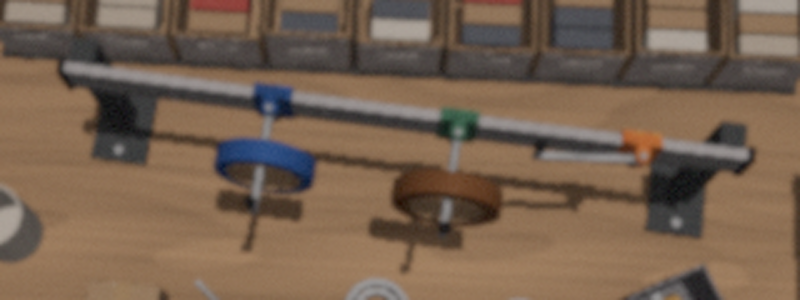

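The top crop shows, in full-image pixels: orange pin (387.2,162) with ball (346,160.8), green pin (313.2,152) with ball (307.6,190.8), and blue pin (237,142.4) with ball (232,181.2). The brown roll spans about (287–330, 168–190).

```bash
python3 - <<'E'
from h import *
c=cap('top')
P={}
for n,(u,v),z in [('o_pin',(387.2,162),223),('o_ball',(346,160.3),238),('g_pin',(313.2,151.5),223),('g_ball',(307.6,190.8),238),('b_pin',(237.2,142),223),('b_ball',(232,181.2),238),('railL',(158,127.5),207),('railR',(427,161.5),207)]:
    P[n]=onz(c,u,v,z); print(n,P[n].round(1))
for a in 'ogb': 
    d=(P[a+'_ball']-P[a+'_pin'])[:2]; print(a,np.linalg.norm(d).round(1),np.degrees(np.arctan2(d[1],d[0])).round(1))
d=P['railL']-P['railR'];print('rail',np.linalg.norm(d[:2]),np.degrees(np.arctan2(-d[0],d[1])))
# colour bracket contours (no range)
hsv=cv2.cvtColor(c['frame'],cv2.COLOR_RGB2HSV);H,S,V=[hsv[...,i].astype(int) for i in range(3)]
for nm,m in dict(orange=(H>4)&(H<16)&(S>170)&(V>130),green=(H>45)&(H<85)&(S>70)).items():
    m[:, :290]=0; m[170:]=0; m[:140]=0
    v,u=np.nonzero(m); print(nm,len(u),u.min(),u.max(),v.min(),v.max(),u.mean(),v.mean(),onz(c,u.mean(),v.mean(),220).round(1))
# roll top ridge
X=cloud(c); m=(H<16)&(S>110)&(X[...,2]>215)&(X[...,2]<245)&(abs(X[...,1]+38)<55)&(X[...,0]<575)&(X[...,0]>500)
p=X[m]; hi=p[p[:,2]>np.percentile(p[:,2],50)]; print('roll top',len(p),np.percentile(p,[2,50,98],axis=0).round(1),hi.mean(0))
r=cv2.minAreaRect(p[:,:2].astype(np.float32)); print(r)
E
```

```text
o_pin [ 586.9 -257.9  223. ]
o_ball [ 580.8 -148.1  238. ]
g_pin [606.5 -64.1 223. ]
g_ball [494.4 -52.  238. ]
b_pin [622.9 137.3 223. ]
b_ball [510.1 141.5 238. ]
railL [659.4 354.5 207. ]
railR [ 599.1 -366.9  207. ]
o 109.9 93.1
g 112.7 173.8
b 112.8 177.9
rail 723.9395654812852 -4.77325075885834
orange 58 381 392 153 160 386.48275862068965 156.06896551724137 [ 604.3 -256.9  220. ]
green 99 306 406 144 169 313.8989898989899 148.88888888888889 [615.1 -65.9 220. ]
roll top 335 [[528.8 -91.3 216.1]
 [541.6 -51.1 231.9]
 [556.1 -12.7 239.1]] [543.01488897 -56.10547701 235.22321918]
((543.5230712890625, -51.570457458496094), (83.33872985839844, 25.896055221557617), 85.67601013183594)
```

```bash
cat >> h.py <<'E'
from scipy.spatial.transform import Rotation as Ro
def ori(deg):
    "tool down, jaw axis along world heading deg"
    a=np.radians(deg); y=np.array([np.cos(a),np.sin(a),0]); x=np.array([0,0,-1.]); z=np.cross(x,y)
    return Ro.from_matrix(np.stack([x,y,z],1)).as_rotvec()
def pol(h,r,deg,z): a=np.radians(deg); return np.array([h[0]+r*np.cos(a),h[1]+r*np.sin(a),z])
OH=np.array([586.,-258.]); GH=np.array([603.,-64.5]); RY=85.1  # folded heading; out = RY+90
def st(): 
    s=monitor.state(); print('t',round(s['time'],2),'tcp',s['tcp_pos'].round(1),'F',s['ft_force'].round(1),'q',s['qpos'].round(2),'g',round(s['grip_width'],2))
E
python3 - <<'E'
from h import *
R=Ro.from_rotvec(monitor.state()['orientation']).as_matrix(); print(R.round(2))
for s in (90,-90):
  for nm,h,ph,r in (('o',OH,93,110),('o',OH,135,110),('o',OH,178,110),('g',GH,174,110),('g',GH,130,110),('g',GH,83,110)):
    q=inverse_kinematics(pol(h,r,ph,218),ori(ph+s)); print(s,nm,ph,None if q is None else np.round(q,2))
for s in (0,180):
  for h in(OH,GH):
    for r in (56,152):
      q=inverse_kinematics(pol(h,r,175,265),ori(175+s)); print(s,r,None if q is None else np.round(q,2))
p=monitor.state()['tcp_pos']; env.move_l([p[0],p[1],340]); st()
E
```

```text
[[-0.    0.39  0.92]
 [-0.    0.92 -0.39]
 [-1.   -0.   -0.  ]]
90 o 93 [-0.65  0.68  1.36  1.51 -0.66  1.49 -2.38]
90 o 135 [-0.72  0.49  1.37  1.67 -0.49  1.39 -1.64]
90 o 178 [-0.45  0.34  1.11  1.66 -0.31  1.33 -0.89]
90 g 174 [-0.72  0.13  0.84  1.76 -0.1   1.29 -1.53]
90 g 130 [-1.12  0.47  1.37  1.68 -0.47  1.38 -2.12]
90 g 83 [-0.33  0.38  0.29  1.42 -0.11  1.35  2.97]
-90 o 93 [-0.47  0.45  0.94  1.5  -0.37  1.38  0.54]
-90 o 135 [-0.52  0.3   0.99  1.66 -0.25  1.32  1.3 ]
-90 o 178 [-0.54  0.43  1.29  1.66 -0.42  1.37  2.35]
-90 g 174 [-0.62  0.12  0.73  1.76 -0.08  1.29  1.59]
-90 g 130 [-0.61  0.21  0.6   1.67 -0.12  1.3   0.71]
-90 g 83 [-0.58  0.42  0.63  1.43 -0.25  1.37 -0.06]
0 56 [-0.48  0.6   1.36  1.46 -0.59  1.55 -2.37]
0 152 [-0.72  0.25  1.39  1.69 -0.25  1.41 -2.53]
0 56 [-0.92  0.48  1.37  1.56 -0.47  1.49 -2.77]
0 152 [-1.37 -0.21  1.27  1.79  0.21  1.42  2.92]
180 56 [-0.23  0.36  0.83  1.45 -0.27  1.45  0.52]
180 152 [-0.3   0.1   0.82  1.68 -0.08  1.39  0.44]
180 56 [-0.59  0.25  0.79  1.55 -0.18  1.42  0.12]
180 152 [-0.41 -0.02  0.45  1.77  0.01  1.39 -0.05]
t 1.12 tcp [245.3 574.2 338.8] F [-0.3 -0.2 -0.9] q [-1.23  0.37  0.02  1.16 -0.01  1.62 -0.05] g 1.0
```

```bash
python3 - <<'E'
from h import *
env.set_gripper(0.45)
env.reach(pol(OH,110,92,330),ori(2)); st()
print(env.move_l(pol(OH,110,92,219),velocity=120,threshold=6)); st()
c=cap('side'); cv2.imwrite('pics/a1.png',cv2.resize(c['frame'][150:300,260:460],None,fx=3,fy=3,interpolation=cv2.INTER_CUBIC)[:,:,::-1])
E
```

```text
t 4.46 tcp [ 582.6 -146.8  329.8] F [-0.3  0.5  0.3] q [-0.44  0.41  0.93  1.28 -0.32  1.6   0.47] g 0.45
False
t 5.53 tcp [ 582.6 -148.3  219.9] F [-0.1  0.5  0.5] q [-0.45  0.44  0.9   1.49 -0.35  1.38  0.51] g 0.46
```

View pics/a1.png

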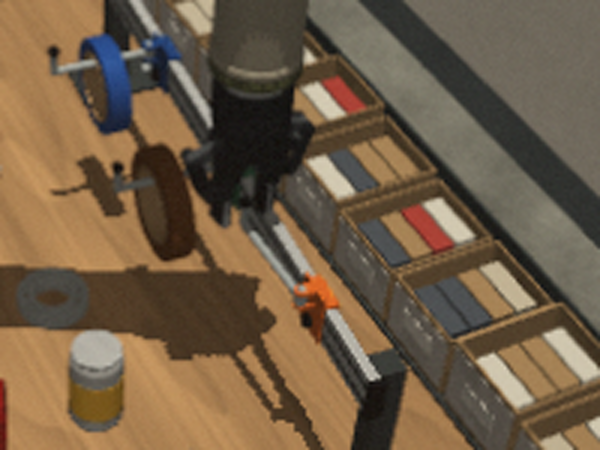

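The fingertips, at about (222,215) and (265,205) in the crop, straddle the end of the orange arm at (245,215). I'll swing it out along the arc.

```bash
python3 - <<'E'
from h import *
for ph in (104,116,128,140,152,163,172,178,182):
    hit=env.move_l(pol(OH,110,ph,219),ori(ph-90),velocity=60,threshold=15)
    s=monitor.state(); print(ph,hit,s['ft_force'].round(1),s['tcp_pos'].round(1))
    if hit: break
E
```

```text
104 False [1.4 0.5 0.2] [ 559.7 -151.2  219.5]
116 False [-0.4 -0.6 -0.5] [ 538.2 -159.   219.1]
128 False [ 0.1  0.1 -0.1] [ 518.7 -171.   219. ]
140 False [ 0.5 -0.1 -0.1] [ 502.2 -187.   219. ]
152 False [ 0.1  0.9 -0.7] [ 489.3 -205.9  219. ]
163 False [ 0.3 -0.4  0.5] [ 481.1 -225.4  218.9]
172 False [ 0.1 -0.   1.4] [ 477.3 -242.2  218.9]
178 False [-0.4 -0.3  0.4] [ 476.2 -253.7  218.9]
182 False [ 0.2  1.1 -0.6] [ 476.2 -261.5  218.9]
```

```bash
python3 - <<'E'
from h import *
for ph in (185,188):
    hit=env.move_l(pol(OH,110,ph,219),ori(ph-90),velocity=40,threshold=8)
    s=monitor.state(); print(ph,hit,s['ft_force'].round(1),s['tcp_pos'].round(1))
    if hit: break
p=s['tcp_pos']; env.move_l(pol(OH,110,183,219),velocity=60)
p=monitor.state()['tcp_pos']; env.move_l([p[0],p[1],320],velocity=250)
env.reach(pol(GH,56,174,330),ori(354)); st()
c=cap('side'); cv2.imwrite('pics/a2.png',cv2.resize(c['frame'][150:300,260:460],None,fx=3,fy=3,interpolation=cv2.INTER_CUBIC)[:,:,::-1])
c=cap('top'); cv2.imwrite('pics/a3.png',cv2.resize(c['frame'][100:220,230:450],None,fx=3,fy=3,interpolation=cv2.INTER_CUBIC)[:,:,::-1])
E
```

```text
185 True [-0.6  3.7  2.4] [ 477.2 -262.   218.2]
t 12.67 tcp [547.1 -59.1 329.7] F [ 0.1 -0.5  0.6] q [-0.61  0.24  0.83  1.43 -0.17  1.55  0.1 ] g 0.45
```

View pics/a2.png

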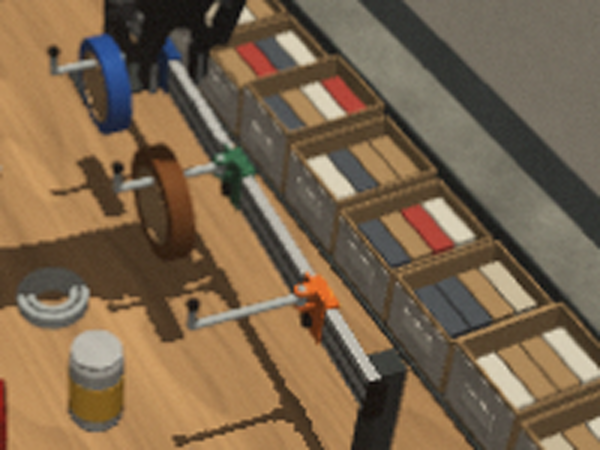

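View pics/a3.png

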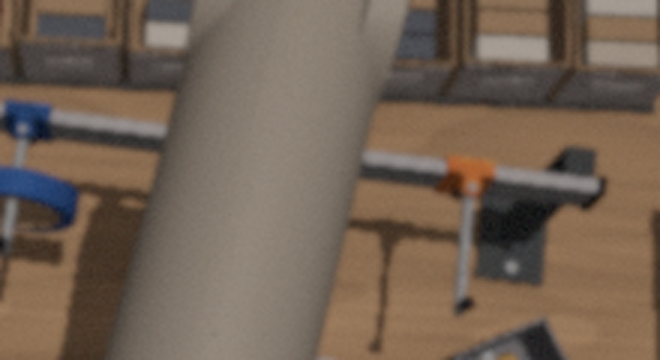

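The orange arm now points straight out, with its ball at (324.3,252.3) in the side view and (384.3,200.7) in the top view. The brown roll still hangs on the green arm. Before grasping I'll triangulate the balls and the roll top.

```bash
cat >> h.py <<'E'
def tri(a,b):
    (o1,d1),(o2,d2)=a,b; A=np.stack([d1,-d2],1); s=np.linalg.lstsq(A,o2-o1,rcond=None)[0]
    p,q=o1+s[0]*d1,o2+s[1]*d2; return (p+q)/2,np.linalg.norm(p-q)
E
python3 - <<'E'
from h import *
t=cap('top'); s=cap('side')
p,e=tri(ray(t,384.3,200.7),ray(s,324.3,252.3)); print('o ball',p.round(1),e.round(1),'top onz',onz(t,384.3,200.7,238).round(1),'side onz',onz(s,324.3,252.3,238).round(1))
print('pin',onz(t,387,158.3,221).round(1), 'g ball side',onz(s,260+118/3,150+169/3,238).round(1),'b ball side',onz(s,260+54/3,150+52/3,238).round(1))
hsv=cv2.cvtColor(s['frame'],cv2.COLOR_RGB2HSV);H,S,V=[hsv[...,i].astype(int) for i in range(3)]
X=cloud(s); m=((H<16)|(H>172))&(S>90)&(X[...,2]>120)&(X[...,2]<245)&(abs(X[...,1]+55)<80)&(X[...,0]<580)&(X[...,0]>500)
P=X[m]; u=np.array([np.cos(np.radians(175)),np.sin(np.radians(175))]); v=np.array([-u[1],u[0]])
d=np.c_[(P[:,:2]-GH)@u,(P[:,:2]-GH)@v,P[:,2]]; print(len(d),np.percentile(d,[1,5,50,95,99],axis=0).round(1))
k=d[d[:,2]>222]; print('top part',len(k),np.percentile(k,[2,50,98],axis=0).round(1))
E
```

```text
o ball [ 479.2 -247.4  232.4] 0.8 top onz [ 478.1 -246.   238. ] side onz [ 476. -252.  238.]
pin [ 597.8 -258.   221. ] g ball side [493.7 -55.  238. ] b ball side [511.3 144.1 238. ]
507 [[ 48.  -55.4 125.8]
 [ 51.5 -42.1 136.2]
 [ 67.3  24.7 205.8]
 [ 74.8  55.1 237. ]
 [ 76.2  58.  239.3]]
top part 166 [[ 50.1 -32.4 222.6]
 [ 63.8   6.9 232.8]
 [ 75.7  38.7 239.8]]
```

```bash
python3 - <<'E'
from h import *
env.set_gripper(0.5,40)
P=[541.5,-57]
env.move_l(P+[270],ori(354.6),velocity=150)
print(env.move_l(P+[216.5],velocity=60,threshold=5)); st()
env.set_gripper(0.0,40); st()
c=cap('side'); cv2.imwrite('pics/a4.png',cv2.resize(c['frame'][150:300,260:460],None,fx=3,fy=3,interpolation=cv2.INTER_CUBIC)[:,:,::-1])
E
```

```text
False
t 14.68 tcp [541.7 -57.1 216.9] F [0.  0.1 0.1] q [-0.61  0.27  0.8   1.65 -0.2   1.31  0.13] g 0.5
t 14.97 tcp [541.8 -57.1 217.1] F [-1.1 -1.   4.4] q [-0.61  0.27  0.8   1.65 -0.2   1.31  0.13] g 0.28
```

View pics/a4.png

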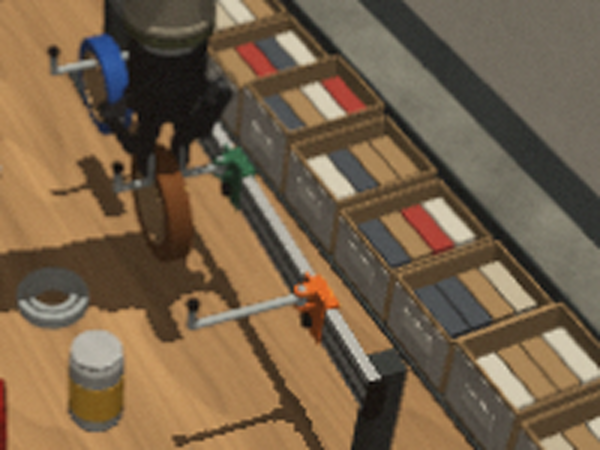

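The fingers closed to 0.28 of full opening, about 24 mm, which matches the 25 mm roll, and they hold its top at (162,150) in the crop. Next I'll lift it, slide it off and carry it across.

```bash
python3 - <<'E'
from h import *
env.set_gripper(0.0,60)
env.move_l([541.5,-57,265.5],velocity=80); st()
print(env.move_l(list(pol(GH,155,174.5,265.5)),velocity=90,threshold=6)); st()
u=np.array([np.cos(np.radians(175)),np.sin(np.radians(175))])
B=np.array([478.,-249.])
out=B+u*48
print(env.move_l([*out,265.5],ori(355),velocity=130,threshold=8)); st()
c=cap('side'); cv2.imwrite('pics/a5.png',cv2.resize(c['frame'][150:300,240:440],None,fx=3,fy=3,interpolation=cv2.INTER_CUBIC)[:,:,::-1])
E
```

```text
t 16.01 tcp [541.3 -56.9 265.1] F [-0.3  0.6 -2.1] q [-0.62  0.24  0.81  1.57 -0.17  1.41  0.11] g 0.28
False
t 17.19 tcp [449.  -49.6 265.5] F [-0.4 -0.2 -2.1] q [-0.75 -0.05  0.77  1.79  0.04  1.39 -0.08] g 0.27
False
t 18.85 tcp [ 430.4 -244.2  265.4] F [ 0.1 -0.2 -0.9] q [-0.49  0.11  1.03  1.69 -0.09  1.39  0.47] g 0.28
```

View pics/a5.png

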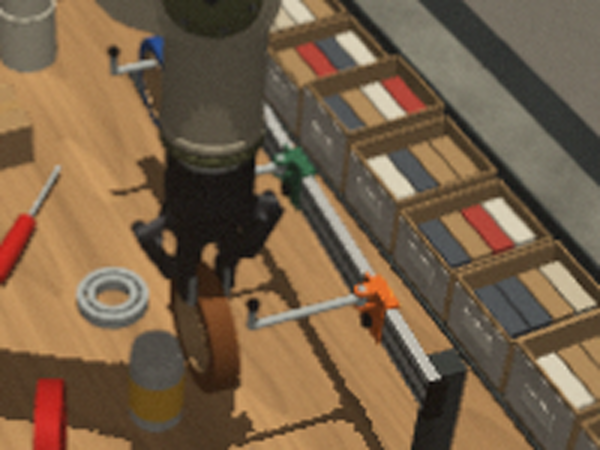

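The roll is held upright in front of the orange ball (ball at (252,305), roll at (205,330) in the crop). Now I'll insert it.

```bash
python3 - <<'E'
from h import *
u=np.array([np.cos(np.radians(175)),np.sin(np.radians(175))]); B=np.array([478.,-249.]); S=B-u*51
print(env.move_l([*S,265.5],velocity=90,threshold=6)); st()
print(env.move_l([*S,217.5],velocity=50,threshold=5)); st()
c=cap('side'); cv2.imwrite('pics/a6.png',cv2.resize(c['frame'][150:300,240:440],None,fx=3,fy=3,interpolation=cv2.INTER_CUBIC)[:,:,::-1])
E
```

```text
False
t 20.15 tcp [ 528.3 -253.7  265.7] F [-0.3 -1.  -1.6] q [-0.32  0.4   0.98  1.46 -0.33  1.46  0.57] g 0.28
True
t 21.11 tcp [ 528.5 -253.2  217.2] F [-1.7  0.1  6. ] q [-0.31  0.43  0.96  1.54 -0.35  1.37  0.59] g 0.28
```

View pics/a6.png

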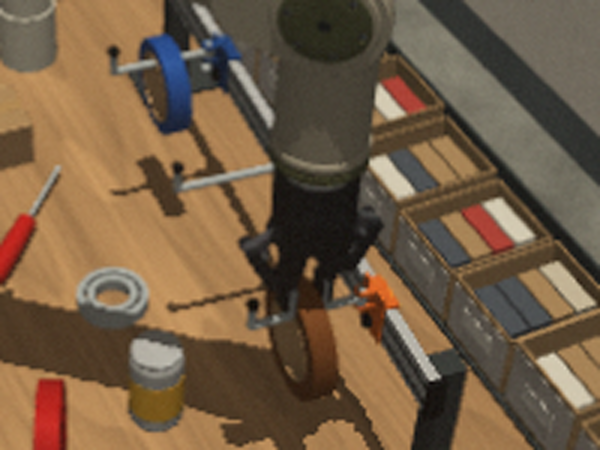

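The roll is seated: the bar runs from the ball at (253,305) through the hole at (300,340) to the orange bracket, and 6 N of contact came at the expected height. Next I'll release it, retreat and fold the green arm, whose ball is at (178,168) in the crop.

```bash
python3 - <<'E'
from h import *
env.set_gripper(0.46); st()
p=monitor.state()['tcp_pos']; env.move_l([p[0],p[1],320],velocity=80); 
env.reach([494,-53.5,320],ori(84.2)); st()
print(env.move_l([494,-53.5,219],velocity=100,threshold=5)); st()
hit=False
for ph in (162,150,138,126,114,103,94,88,84,80,76):
    hit=env.move_l(pol(GH,110,ph,219),ori(ph-90),velocity=60,threshold=8 if ph<90 else 15)
    s=monitor.state(); print(ph,hit,s['ft_force'].round(1),s['tcp_pos'].round(1))
    if hit: break
c=cap('side'); cv2.imwrite('pics/a7.png',cv2.resize(c['frame'][120:300,240:440],None,fx=3,fy=3,interpolation=cv2.INTER_CUBIC)[:,:,::-1])
E
```

```text
t 21.46 tcp [ 527.8 -252.6  215.8] F [-0.4 -0.3 -0. ] q [-0.31  0.43  0.96  1.54 -0.35  1.37  0.59] g 0.46
t 23.86 tcp [494.  -54.4 320. ] F [-0.1 -0.3 -0.1] q [-0.64  0.07  0.74  1.58 -0.05  1.51  1.57] g 0.46
False
t 25.02 tcp [494.4 -53.6 219.6] F [-0.  -0.8 -0.8] q [-0.63  0.12  0.74  1.76 -0.09  1.29  1.6 ] g 0.46
162 False [ 0.3 -0.7  0.3] [498.5 -30.7 219.3]
150 False [-0.2 -0.1 -0.1] [507.6 -10.1 219. ]
138 False [-1.8 -1.2 -0.4] [521.1   8.5 219. ]
126 False [ 0.1  0.2 -0.2] [538.1  23.9 219. ]
114 False [ 0.6 -1.2 -0.3] [558.   35.5 219. ]
103 False [-0.1  0.3 -0.3] [578.   42.2 219. ]
94 False [0.2 0.  0.2] [595.1  44.8 219. ]
88 False [ 0.2  0.2 -0.3] [606.6  45.2 219. ]
84 False [ 0.1 -0.1  0.9] [614.3  44.7 219. ]
80 False [-1.  -0.4 -0.5] [621.9  43.6 219. ]
76 True [-6.1  0.6  4.7] [626.5  42.6 218.1]
```

View pics/a7.png

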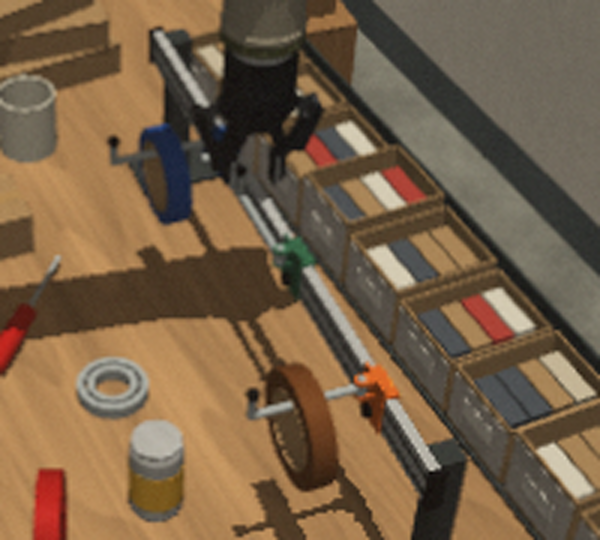

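The green arm lies along the rail against its stop, with its ball between the fingers at (238,172). The brown roll hangs on the orange arm at (300,425) and the blue hook is unchanged. I'll retreat and check before handing in.

```bash
python3 - <<'E'
from h import *
env.move_l(pol(GH,110,84,219),velocity=50)
p=pol(GH,110,84,345); env.move_l(p,velocity=150)
env.reach([430,330,345],ori(40)); st()
t=cap('top'); cv2.imwrite('pics/a8.png',cv2.resize(t['frame'][110:220,170:440],None,fx=2.9,fy=2.9,interpolation=cv2.INTER_CUBIC)[:,:,::-1])
s=cap('side'); X=cloud(s); hsv=cv2.cvtColor(s['frame'],cv2.COLOR_RGB2HSV);H,S,V=[hsv[...,i].astype(int) for i in range(3)]
m=((H<16)|(H>172))&(S>90)&(X[...,2]>120)&(X[...,2]<245)&(abs(X[...,1]+253)<80)&(X[...,0]<570)&(X[...,0]>490)
P=X[m]; u=np.array([np.cos(np.radians(175)),np.sin(np.radians(175))]); v=np.array([-u[1],u[0]])
print(np.percentile(np.c_[(P[:,:2]-OH)@u,(P[:,:2]-OH)@v,P[:,2]],[1,50,99],axis=0).round(1))
E
```

```text
t 32.48 tcp [431.  328.7 345.1] F [ 0.2 -0.3 -0.5] q [-1.43  0.22  0.89  1.42 -0.17  1.58  0.14] g 0.46
[[ 47.1 -53.4 124.6]
 [ 66.2  22.6 206.1]
 [ 73.4  60.3 239.7]]
```

View pics/a8.png

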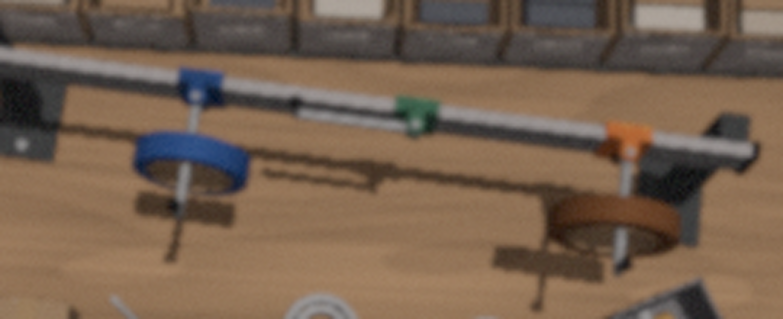

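In this view the green arm, from (415,122) to its ball at (297,104), lies along the rail. The orange arm is straight out with the brown roll behind the ball at (622,265), and the blue hook is as it was.

```bash
python3 -c "
from h import *
env.hand_in(); st()"
```

```text
the job is handed in; nothing more can be done
the job is handed in; nothing more can be done
```

The job is finished and handed in, at about 32.5 s of the 72 s allowed; handing in gives no verdict.

**What I did:** I swung the orange arm out to its stop with the fingers around its turned-up end. Then I pinched the brown roll from above, lifted it off the green hook, hung it on the orange arm and let go. Last, I folded the green arm back until it met its stop.

**Last checks:**
- **Brown roll:** it hangs on the orange arm about 60 mm from the hinge, behind the turned-up end. Its top edge is at about 237–240 mm, against 236.5 expected.
- **Arms:** in the final top picture the green arm lies along the rail and the orange arm is straight out. I judged both from the picture and from touching their stops; I did not measure the final angles.
- **Blue hook and counter:** the blue hook and roll look unchanged, as do the counter things in view. I did not measure how far they might have moved.
- **Robot:** it was clear of everything when I handed in.

**Where measurements disagreed:** the orange hinge pin, located by eye in two pictures, came out about 11 mm apart (x = 587 and 598 mm). I used 586 mm, which agrees with the rail line and the arm length. In the first look the blue arm read about 3° past its stop, which I put down to picking pixels by eye.

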